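Belt tensioner spring check and lock-out

ROBOT

A 6-joint arm with a two-finger parallel gripper is mounted at the origin on a cart in front of the work surface, level with it; the furniture and walls round the work are solid. World frame = base frame: x ahead of the robot, y to its left, z up, the work surface at z = 0. Lengths are in m, angles in rad, forces in N, time in s.
With the tool pointing down it reaches from about 0.35 to 0.775 m from the base axis. Payload 5.5 kg.
Tool frame: the origin (TCP) lies where the fingers leave the gripper's body, on its centre line; the fingertips stand env.tip_reach ahead of it and the grasp point (between the pads) lies 54 mm ahead of it (env.tip_reach is the distance from the TCP to the fingertips, in m); z points along the fingers, y is the line along which they close (so a half turn about z gives the same grasp; the last joint's range is limited). The gripper opens to 85 mm and grips with 20 to 120 N. Pads are 22 mm wide; open, the fingers measure 114 mm over their backs; the gripper's body (76 mm by 85 mm) begins 54 mm behind the grasp point. The pads swing forward as they close: fully open they stand 13 mm farther back than shut.
Start: joints at [1.041, 0.313, 0.046, 1.304, 0, 1.431], TCP at [0.219, 0.532, 0.304] pointing down, gripper open.
Joint ranges: [-2.76, 2.76], [-0.86, 1.69], [-1.03, 1.26], [-2.2, 2.34], [-1.47, 1.5], [-3.14, 3.14]. Speed limits (rad/s): [2.57, 2.57, 3.14, 3.14, 3.14, 3.14].

INTERFACE

Orientations are given as a unit quaternion [w, x, y, z].
In Python, from workcell import status, optics, hand_in, env gives the robot as it stands.
- The arm moves only by the shell command python3 -m handwheel 'ROWS' [FORCE]. ROWS is a JSON object whose one key "deltas" holds a list of rows, each a list of 5 numbers: the opening, from -1 (shut) to 1 (fully open), then the shift along the tool's x, y, z in units of 40 mm (1.0 is 40 mm), then the turn about the tool's z in units of 10 degrees (1.0 is 10 degrees). In form: {"deltas": [[jaw, x, y, z, roll], ...]}. A call has 1 to 20 rows; each row shifts and turns the commanded pose from where the row before left it, along the tool's axes as they then stand; what a row does not reach is not made up. A row lasts 1/8 s, in which the tool goes at most 62.5 mm and 10.7 degrees, less where a joint would pass 70% of its speed; a pose out of reach is approached as far as the arm can. A call is refused whole if a number of a shift passes 1 or a number of a turn 1, either way. A call with a gripper value outside its range is refused whole. The fingers move at their own pace and stop on an object; FORCE is the grip in N (left out, the last holds). Time passes only in rows, so rows that do not move let the fingers close. It gives the time, the measured TCP pose, the force, the opening and the grip force at its end, in the units of the state.
- status.get_state(): the state, without advancing time (a new reading comes with each control period).
- optics.read_camera(name): name is "scene" or "side" or "wrist"; returns a dict with "frame" (480x640x3 uint8, red, green, blue), "depth" (480x640 float32, m along the optical axis (not along the pixel's ray), 0 where there is no reading), "vfov" (degrees; the focal length in pixels is half the picture's height over the tangent of half this angle, whatever the lens; pixels are square), "cx", "cy" (the principal point, pixels), "origin" and "attitude" of the camera in the world. Camera axes: x right, y down, z forward; pixel columns grow to the right and rows downward; lengths in m; the calibration is good to about 2 mm. A picture is of the moment at which its call begins.
- hand_in(): hands the job in; it is judged then, once.
The state is a dict: "clock": time; "joint_pos": joint angles; "qvel": joint speeds; "tau": joint torques, N m; "tcp_pos": TCP position; "orientation": TCP orientation; "wrist_force": force on the tool from outside, world axes, zero at the start; "ft_torque": the same for the moment, N m; "finger_gap": finger opening in m; "grip_force": force on a finger pad.
Only numpy, scipy, OpenCV 4.12 (cv2) and the standard library are available. Lean on these libraries where they do the work, as an engineer would, in place of code of your own. Each camera call takes 0.05 s, during which the arm holds its last target. There are 200 camera calls.

TASK

Check the springs of the two belt tensioners: on each, with closed fingers push the roller gently round its arc, square to the arm, until you are pushing with 12 N and no more, then let the arm come back, so that its trailing pointer is left at the deflection on the scale; never touch a pointer. Then take the lock pin from its block and drop it fully home, upright, in the lock hole of the tensioner with the weaker spring (the one that gave way farther), and disturb nothing else.

Things in the scene. Friction and masses are not known exactly. Their poses are not given: they have to be found in the camera images.
- unit_a: Belt tensioner A, fixed: grey base plate 250 x 165 x 10 mm. Origin: under the pivot on the bench; -x runs from pivot to scale end (plate x -165..+85, y -82..+82 mm). White marks on the plate each 5 degrees from rest, longer each 15. Pivot hub diameter 44, top z 50. The arm's tail behind the pivot reaches 70 mm out, top z 50. Both units look alike; one spring is weaker (stiffness unknown).
- unit_a_arm (a joint): Angle (rad) of A's sprung arm: 0 at rest on its stop, when it points from the pivot along (-0.900, +0.435) in the unit's frame; grows to 1.15 as it is pushed counter-clockwise seen from above (roller towards unit -y). The spring starts at about 3 N at the roller and pushes harder the farther it goes. Flat steel arm 18 mm wide, z 26..36 mm.
- unit_a_pointer (a joint): Angle (rad) of A's trailing pointer, same pivot and zero as the arm: starts 0 to 0.1; the arm pushes it ahead and it stays by friction where the arm turned back. The arm cannot bring it back.
- unit_a_pointer_tip (a point): Point of A's trailing pointer near its tip, 150 mm from the pivot, over the marks. Pointer: thin dark steel strip 5 mm wide lying under the arm, z 16..20 mm.
- unit_a_roller_axis (a point): Point on the axis of A's black roller, 120 mm from the pivot, at the roller's half height. Roller: diameter 33, z 36..63 mm above the bench, spins freely, screw head above it to z 67. Moves with the arm.
- unit_a_lock_hole (a point): Centre of the mouth of A's lock hole: diameter 14, chamfered, 24 mm deep, in a dark block 34 x 34 mm, top z 34 mm, 56 mm from the pivot, beside the arm's tail. A pin standing in it blocks the tail of the resting arm, which clears the pin by about 1.5 mm.
- unit_b: Belt tensioner B, fixed: grey base plate 250 x 165 x 10 mm. Origin: under the pivot on the bench; -x runs from pivot to scale end (plate x -165..+85, y -82..+82 mm). White marks on the plate each 5 degrees from rest, longer each 15. Pivot hub diameter 44, top z 50. The arm's tail behind the pivot reaches 70 mm out, top z 50. Both units look alike; one spring is weaker (stiffness unknown).
- unit_b_arm (a joint): Angle (rad) of B's sprung arm: 0 at rest on its stop, when it points from the pivot along (-0.900, +0.435) in the unit's frame; grows to 1.15 as it is pushed counter-clockwise seen from above (roller towards unit -y). The spring starts at about 3 N at the roller and pushes harder the farther it goes. Flat steel arm 18 mm wide, z 26..36 mm.
- unit_b_pointer (a joint): Angle (rad) of B's trailing pointer, same pivot and zero as the arm: starts 0 to 0.1; the arm pushes it ahead and it stays by friction where the arm turned back. The arm cannot bring it back.
- unit_b_pointer_tip (a point): Point of B's trailing pointer near its tip, 150 mm from the pivot, over the marks. Pointer: thin dark steel strip 5 mm wide lying under the arm, z 16..20 mm.
- unit_b_roller_axis (a point): Point on the axis of B's black roller, 120 mm from the pivot, at the roller's half height. Roller: diameter 33, z 36..63 mm above the bench, spins freely, screw head above it to z 67. Moves with the arm.
- unit_b_lock_hole (a point): Centre of the mouth of B's lock hole: diameter 14, chamfered, 24 mm deep, in a dark block 34 x 34 mm, top z 34 mm, 56 mm from the pivot, beside the arm's tail. A pin standing in it blocks the tail of the resting arm, which clears the pin by about 1.5 mm.
- lock_pin: Loose steel lock pin, 84 mm tall, about 80 g: shank diameter 12 mm from its foot (chamfered) to 44 mm, then a round grip head diameter 22 mm from 46 to 84 mm. Origin: centre of its foot; z along the pin, up. It starts upright in the pin block.
- pin_block: Fixed dark steel block 60 x 60 x 26 mm with one hole, diameter 14, 22 mm deep, in which the lock pin is kept. Origin: centre of its underside.
- spanner_17: Bystander: steel spanner, about 201 mm long, lying on the bench. Origin: centre of its underside.
- rubber_foot_1: Bystander: black rubber machine foot, diameter 51, 36 mm tall. Origin: centre of its underside.
- tape_black: Bystander: roll of black tape, diameter 64, 18 mm tall. Origin: centre of its underside.
Not all that is in view belongs to the job. What is meant by the lock_pin is not blue, and is the smaller of those in its own colour.

How it is judged:
On the way, in this order (a step that is already met when the one before it is completed fails the run):
1. both arms have been pushed with about 12 N (9.5 to 14.5 N), as their trailing pointers show (((value of joint unit_a_pointer between 0.244 and 0.45 rad and value of joint unit_b_pointer between 0.58 and 1.06 rad) or (value of joint unit_b_pointer between 0.244 and 0.45 rad and value of joint unit_a_pointer between 0.58 and 1.06 rad))), for 0.2 s.
2. the lock pin stands in the lock hole of the tensioner with the weaker spring (((value of joint unit_a_pointer between 0.244 and 0.45 rad and value of joint unit_b_pointer between 0.58 and 1.06 rad and horizontal distance between lock_pin and unit_b_lock_hole below 0.004 m and z of lock_pin in the frame of unit_b_lock_hole below -0.018 m and angle between lock_pin's own z axis and vertical below 0.12 rad) or (value of joint unit_b_pointer between 0.244 and 0.45 rad and value of joint unit_a_pointer between 0.58 and 1.06 rad and horizontal distance between lock_pin and unit_a_lock_hole below 0.004 m and z of lock_pin in the frame of unit_a_lock_hole below -0.018 m and angle between lock_pin's own z axis and vertical below 0.12 rad))), for 0.2 s.
At the end, for the whole second after the job is handed in: Each trailing pointer stands where a 9.5 to 14.5 N push carries it (one far, the weaker; one short); both arms are back at rest (0.05 rad); the lock pin stands upright (0.12 rad) and still in the lock hole of the weaker one, 18 mm deep or more, within 4 mm of centre (((value of joint unit_a_pointer between 0.244 and 0.45 rad and value of joint unit_b_pointer between 0.58 and 1.06 rad and horizontal distance between lock_pin and unit_b_lock_hole below 0.004 m and z of lock_pin in the frame of unit_b_lock_hole below -0.018 m and angle between lock_pin's own z axis and vertical below 0.12 rad) or (value of joint unit_b_pointer between 0.244 and 0.45 rad and value of joint unit_a_pointer between 0.58 and 1.06 rad and horizontal distance between lock_pin and unit_a_lock_hole below 0.004 m and z of lock_pin in the frame of unit_a_lock_hole below -0.018 m and angle between lock_pin's own z axis and vertical below 0.12 rad)) and value of joint each of unit_a_arm, unit_b_arm below 0.05 rad and linear speed of lock_pin below 0.02 m/s); the robot touches nothing.
It fails at once if a tensioner is pushed, struck or squeezed by the robot with more than 17 N (contact force between any of unit_a, unit_b and the fingers above 17 N or contact force between any of unit_a, unit_b and the arm above 17 N).
It fails at once if a trailing pointer is touched by the robot (contact force between any of unit_a_pointer, unit_b_pointer and the fingers above 0.5 N or contact force between any of unit_a_pointer, unit_b_pointer and the arm above 0.5 N).
It fails at once if a bystander is moved more than 20 mm (distance of any of spanner_17, rubber_foot_1, tape_black from where it was at the start of the episode above 0.02 m).
It also fails if it takes over 72 s, if anything falls off the work surface, if the arm or the gripper's body presses on something with over 40 N, if the wrist force passes 120 N, or if a joint passes its speed limit or range.

## Working session

There is one attempt and no reset: what is moved stays moved. The work goes in short steps, Python scripts to look and compute and a shell command to move; the robot and the scene stay as the last step left them, time stands still between calls to the robot, and variables do not carry over. Pictures are saved under pics/ and viewed, at most 13 in all, crops included, and the job is handed in when it is done.

```bash
ls; mkdir -p pics; cat > h.py <<'E'
import numpy as np,cv2
from workcell import status,optics,env
from scipy.spatial.transform import Rotation as R
def q(a): return R.from_quat([a[1],a[2],a[3],a[0]])
def cam(n):
    c=optics.read_camera(n); np.savez(''+n+'.npz',**{k:np.array(v) for k,v in c.items()}); return c
def load(n): return dict(np.load(''+n+'.npz'))
def att(c):
    a=np.array(c['attitude']); return a if a.shape==(3,3) else q(a).as_matrix()
def f(c): return 240/np.tan(np.radians(float(c['vfov']))/2)
def ray(c,u,v): 
    d=np.array([(u-c['cx'])/f(c),(v-c['cy'])/f(c),1.]); return np.array(c['origin']),att(c)@d
def pt(c,u,v):
    o,d=ray(c,u,v); return o+d*float(c['depth'][int(round(v)),int(round(u))])
def atz(c,u,v,z):
    o,d=ray(c,u,v); return o+d*(z-o[2])/d[2]
def proj(c,p):
    x=att(c).T@(np.array(p)-c['origin']); return x[:2]/x[2]*f(c)+np.array([c['cx'],c['cy']])
def save(c,n): cv2.imwrite('pics/'+n,c['frame'][:,:,::-1])
E
python3 - <<'E'
from h import *
for n in ['scene','side','wrist']:
    c=cam(n); save(c,n+'0.png'); print(n,c['vfov'],c['cx'],c['cy'],c['origin'],c['attitude'])
print(status.get_state(), env.tip_reach)
E
```

```text
pics
scene 43.20986343221904 323.6110795958915 246.80531112564023 [-0.54356968 -0.78663143  0.63808467] [-0.49528231  0.74203103 -0.37790677  0.24753152]
side 43.03866046488693 311.3347987336655 239.1854122273151 [-0.18441534  1.31510023  0.73573494] [ 0.12972179 -0.20091143  0.81572305 -0.52669038]
wrist 60.90657833389985 321.7826313222544 237.60530810029476 [0.15534691 0.55866043 0.3739864 ] [0.11480504 0.82255623 0.55176749 0.07598478]
{'clock': 0.15, 'joint_pos': array([ 1.04141860e+00,  3.13855503e-01,  4.52220394e-02,  1.30361435e+00,
       -2.88530526e-05,  1.43119116e+00]), 'qvel': array([ 0.00100276, -0.00182706,  0.00307375,  0.00124371, -0.00087889,
       -0.00121752]), 'tau': array([ 2.35151478e-03, -4.81065810e+01,  2.98815429e+01,  1.38762582e-02,
       -8.33683953e-05, -1.48868122e-05]), 'tcp_pos': array([0.21835516, 0.53160873, 0.30319062]), 'orientation': array([-2.24625761e-04,  1.93654908e-01,  9.81069442e-01, -6.90254753e-04]), 'wrist_force': array([ 0.82238093, -0.08757869, -0.04115479]), 'ft_torque': array([ 0.01482212,  0.03895103, -0.00668327]), 'grip_force': 0.0, 'finger_gap': 0.08536428166123795} 0.0726
```

View pics/scene0.png

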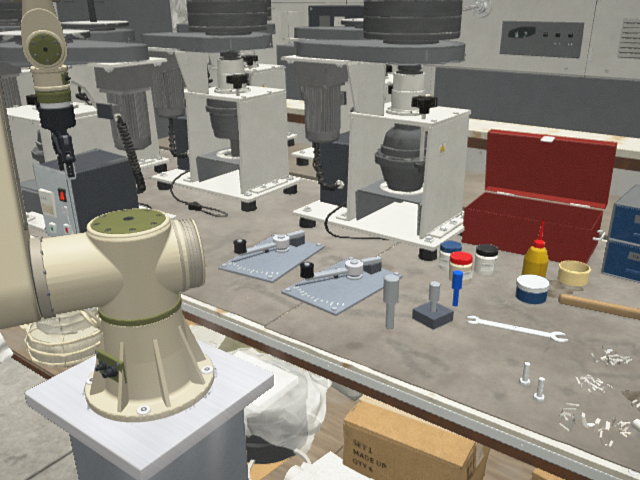

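View pics/side0.png

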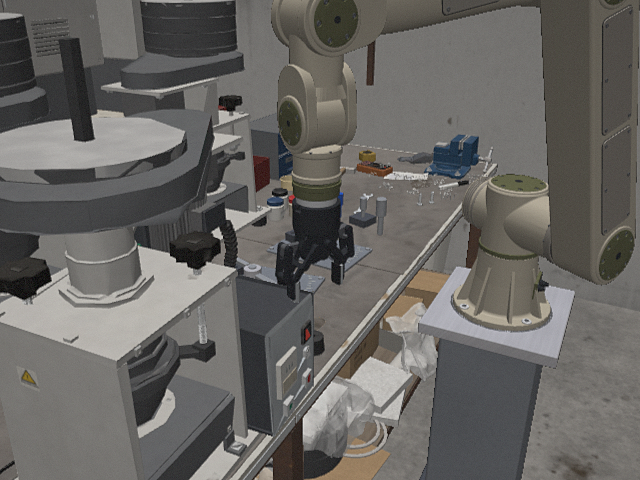

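The scene picture shows the two tensioners, with rollers at (240,247) and (307,270) and hubs at (282,242) and (354,267). There are three pins: a large grey one at (390,300), a grey one in the dark block at (434,300), and a blue one at (457,288). The lock pin should be the grey one at (434,300), since it isn't blue and is the smaller of the two greys. The side picture shows mostly the gripper, with the units behind it at about (300,270). Next is an enlarged crop to confirm.

```bash
python3 - <<'E'
from h import *
c=load('scene')
im=c['frame'][225:335,210:500,::-1]
cv2.imwrite('pics/crop1.png',cv2.resize(im,(797,302),interpolation=cv2.INTER_CUBIC))
for n,u,v in [('rolL',240,243),('rolR',307,266),('hubL',282,239),('hubR',354,263),('big',390,282),('pin',434,285),('blue',457,274),('block',425,313),('bench',330,330),('spanner',515,328),('foot? ',285,265)]: print(n,pt(c,u,v).round(4))
E
```

```text
rolL [0.4579 0.2126 0.0631]
rolR [ 0.4419 -0.0113  0.0653]
hubL [0.5657 0.167  0.0489]
hubR [ 0.5482 -0.0689  0.0488]
big [ 0.3923 -0.2563  0.1143]
pin [ 0.4748 -0.3116  0.0903]
blue [ 0.5634 -0.3214  0.0835]
block [ 0.4621 -0.3019  0.0285]
bench [ 0.3252 -0.1594  0.0049]
spanner [ 0.5485 -0.4621  0.0065]
foot?  [0.5048 0.1078 0.013 ]
```

View pics/crop1.png

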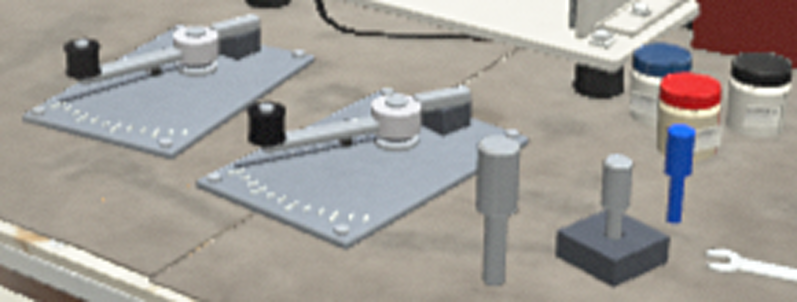

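The crop confirms it: the pin in the block at (434,300) is grey and smaller than the free-standing grey one, so that is the lock pin. Both arms are at rest. Before moving I'll check for tall obstacles.

```bash
python3 - <<'E'
from h import *
for n in ['scene','side']:
    c=load(n); v,u=np.mgrid[0:480,0:640]; d=c['depth']
    P=np.stack([(u-c['cx'])/f(c),(v-c['cy'])/f(c),np.ones_like(d)],-1)*d[...,None]@att(c).T+c['origin']
    m=(d>0)&(P[...,2]>.08)&(P[...,0]>.3)&(P[...,0]<1)&(abs(P[...,1])<.6)
    p=P[m]; print(n)
    H,xe,ye=np.histogram2d(p[:,0],p[:,1],bins=[np.arange(.3,1.01,.1),np.arange(-.6,.61,.1)])
    for i in range(7): print(round(xe[i],1),[ (round(float(p[(p[:,0]>=xe[i])&(p[:,0]<xe[i+1])&(p[:,1]>=ye[j])&(p[:,1]<ye[j+1])][:,2].max()),2) if H[i,j]>3 else 0) for j in range(12)])
c=load('wrist');s=status.get_state();T=q(s['orientation']).as_matrix()
print(T.T@(np.array(c['origin'])-s['tcp_pos']),T.T@att(c))
E
python3 -m handwheel '{"deltas":[[-1,0,0,0,-1],[-1,0,0,0,-1],[-1,0,0,0,-0.2],[-1,-0.6,-1,0,0],[-1,-0.6,-1,0,0],[-1,-0.6,-1,0,0],[-1,-0.6,-1,0,0],[-1,-0.6,-1,0,0],[-1,-0.8,-1,0,0],[-1,-0.8,-1,0,0],[-1,-0.8,-1,0,0],[-1,-0.8,-1,0,0],[-1,-0.9,-1,0,0],[-1,-0.9,-1,0,0],[-1,-1,-1,0,0],[-1,0,0,0,0],[-1,0,0,0,0]]}'
```

```text
scene
0.3 [0, 0, 0, 0.12, 0, 0, 0, 0, 0, 0, 0, 0.52]
0.4 [0, 0, 0.09, 0.12, 0, 0, 0, 0, 0, 0, 0, 0.52]
0.5 [0, 0, 0.09, 0, 0, 0, 0, 0, 0, 0, 0, 0.52]
0.6 [0, 0, 0, 0, 0, 0, 0, 0, 0, 0, 0, 0]
0.7 [0, 0.17, 0, 0, 0.62, 0.62, 0.62, 0.52, 0.52, 0, 0.34, 0.62]
0.8 [0, 0, 0, 0, 0.62, 0.62, 0.62, 0.52, 0.52, 0, 0.61, 0.62]
0.9 [0.19, 0.11, 0.11, 0.11, 0.62, 0.52, 0.52, 0.52, 0.25, 0, 0.52, 0.62]
side
0.3 [0, 0, 0, 0.12, 0, 0, 0, 0, 0, 0, 0, 0.52]
0.4 [0, 0, 0.09, 0.12, 0, 0, 0, 0, 0, 0, 0, 0.52]
0.5 [0, 0, 0.08, 0, 0, 0, 0, 0, 0, 0, 0, 0.52]
0.6 [0, 0, 0, 0, 0, 0, 0, 0, 0, 0, 0, 0]
0.7 [0, 0, 0, 0, 0.61, 0.65, 0.65, 0.52, 0.52, 0, 0, 0.65]
0.8 [0, 0, 0, 0, 0.52, 0.65, 0.65, 0.65, 0.52, 0, 0.52, 0.65]
0.9 [0.19, 0.1, 0.1, 0, 0, 0, 0.65, 0.65, 0, 0, 0, 0.19]
[ 0.06857368  0.00097892 -0.07078537] [[ 4.53385932e-04 -9.62045986e-01 -2.72887000e-01]
 [ 9.99999867e-01  5.03464267e-04 -1.13489855e-04]
 [ 2.46571313e-04 -2.72886912e-01  9.62046086e-01]]
clock: 2.28
tcp_pos: [0.5753, 0.0497, 0.3032]
orientation: [-0.001, 0.003, 1.0, 0.0]
wrist_force: [0.6, -0.6, -0.3]
finger_gap: 0.0
grip_force: 0.0
```

```bash
python3 - <<'E'
from h import *
c=cam('wrist'); save(c,'w1.png'); cam('scene'); print(c['origin'])
E
```

```text
[0.50717551 0.05089553 0.3742334 ]
```

View pics/w1.png

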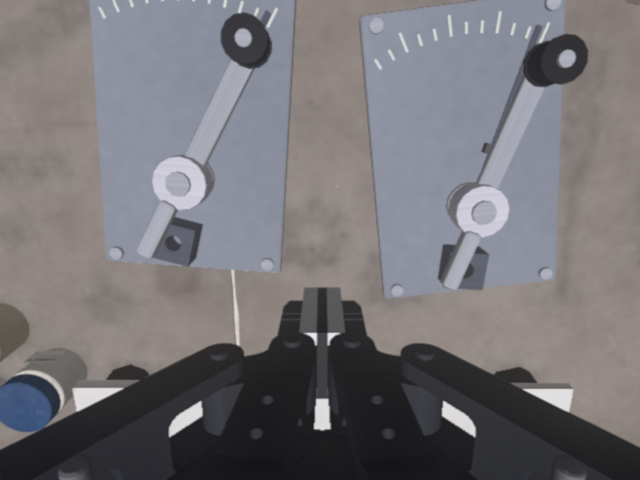

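The wrist picture shows unit R (left in the picture) with its hub at (179,183), roller screw at (243,38) and lock hole at (173,243). Unit L has its hub at (482,211) and roller screw at (567,58), with its hole at about (475,268) partly under the tail. The closed fingertips are at (322,310).

```bash
python3 - <<'E'
from h import *
c=load('wrist'); g=cv2.cvtColor(c['frame'],cv2.COLOR_RGB2GRAY)
for n,u,v,z in [('hubR',179,183,.05),('hubL',482,211,.05),('scrR',243,38,.067),('scrL',567,58,.067),('holeR',173,243,.034),('holeL',472,268,.034),('b1R',116,254,.012),('b2R',267,265,.012),('b1L',398,291,.012),('b2L',545,273,.012),('bTL',376,26,.012)]:
    print(n,pt(c,u,v).round(4),atz(c,u,v,z).round(4))
s=load('scene')
# two-view check: scene triangulate hub & roller tops
def tri(r1,r2):
    (o1,d1),(o2,d2)=r1,r2; A=np.stack([d1,-d2],1); t=np.linalg.lstsq(A,o2-o1,rcond=None)[0]; a=o1+t[0]*d1;b=o2+t[1]*d2
    return ((a+b)/2).round(4),np.linalg.norm(a-b).round(4)
for n,a,b in [('hubR',(179,183),(354,262)),('hubL',(482,211),(281.5,238)),('scrR',(243,38),(307,264)),('scrL',(567,58),(239.5,241))]:
    print(n,tri(ray(c,*a),ray(s,*b)))
big=lambda x0,x1,y0,y1,k:cv2.resize(c['frame'][y0:y1,x0:x1,::-1],None,fx=k,fy=k,interpolation=cv2.INTER_CUBIC)
cv2.imwrite('pics/w1c.png',np.vstack([np.hstack([big(120,220,150,275,4),big(430,530,170,295,4)])]))
E
```

```text
hubR [ 0.5525 -0.0625  0.0512] [ 0.5527 -0.0629  0.05  ]
hubL [0.5768 0.1802 0.0503] [0.5769 0.1803 0.05  ]
scrR [ 0.4508 -0.003   0.0664] [ 0.4509 -0.0029  0.067 ]
scrL [0.4649 0.2219 0.0667] [0.4649 0.2218 0.067 ]
holeR [ 0.6118 -0.0851  0.0179] [ 0.6071 -0.079   0.034 ]
holeL [0.633  0.1844 0.0306] [0.6318 0.1831 0.034 ]
b1R [ 0.6228 -0.1397  0.0156] [ 0.6239 -0.1416  0.012 ]
b2R [ 0.6344 -0.0008  0.0154] [ 0.6356 -0.0013  0.012 ]
b1L [0.6615 0.1224 0.0149] [0.6628 0.123  0.012 ]
b2L [0.644  0.2592 0.0152] [0.6453 0.2611 0.012 ]
bTL [0.433  0.0948 0.0137] [0.4326 0.095  0.012 ]
hubR (array([ 0.5536, -0.0644,  0.0478]), np.float64(0.0017))
hubL (array([0.5788, 0.1815, 0.0443]), np.float64(0.0026))
scrR (array([ 0.4508, -0.0036,  0.065 ]), np.float64(0.0011))
scrL (array([0.4651, 0.2223, 0.0643]), np.float64(0.002))
```

View pics/w1c.png

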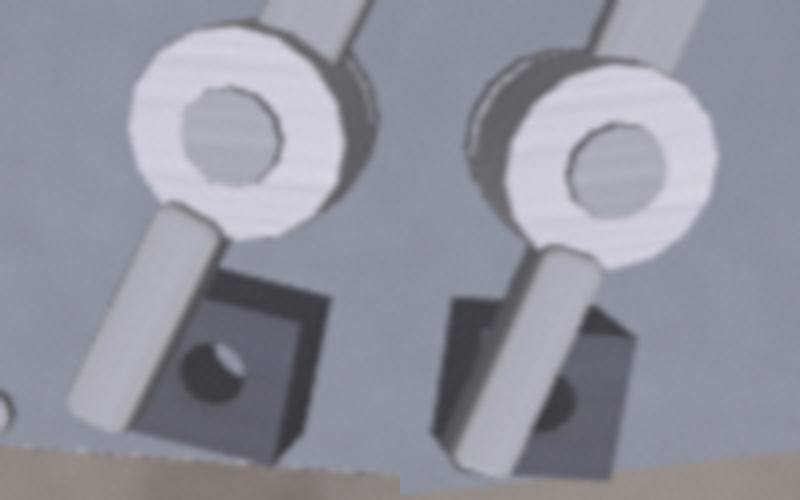

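```bash
python3 -m handwheel '{"deltas":[[-1,0.9,-0.15,0,0],[-1,0.9,-0.15,0,0],[-1,0.8,-0.15,0,0],[-1,0,0,0.5,-1],[-1,0,0,0.5,-1],[-1,0,0,0.7,-1],[-1,0,0,0.7,-1],[-1,0,0,0.7,-1],[-1,0,0,0.7,-0.94],[-1,0,0,0.5,0],[-1,0,0,0.36,0],[-1,0,0,0,0],[-1,0,0,0,0]]}' 40; python3 -c "
from h import *
c=load('wrist')
o,T=0,0
for n,u,v,z in [('hubR',178,183.25,.05),('hubL',483,212,.05),('holeR',173,243.3,.034),('holeL',466,270,.034)]: print(n,atz(c,u,v,z).round(4))
s=status.get_state();print(q(s['orientation']).as_matrix().round(3),s['wrist_force'],s['tcp_pos'])"
```

```text
clock: 4.0
tcp_pos: [0.4721, 0.0326, 0.1183]
orientation: [0.001, -0.493, 0.87, -0.0]
wrist_force: [0.1, -1.0, -0.3]
finger_gap: 0.0002
grip_force: 0.0
hubR [ 0.5529 -0.0637  0.05  ]
hubL [0.5777 0.1812 0.05  ]
holeR [ 0.6074 -0.079   0.034 ]
holeL [0.6336 0.1779 0.034 ]
[[-0.514 -0.858  0.001]
 [-0.858  0.514 -0.   ]
 [-0.001 -0.001 -1.   ]] [ 0.06290714 -1.01001181 -0.29818855] [0.47207576 0.03262829 0.11828276]
```

```bash
python3 -m handwheel '{"deltas":[[-1,0.15,0,0,0],[-1,0.15,0,0,0],[-1,0,0,0,0],[-1,0,0,0,0]]}';python3 -m handwheel '{"deltas":[[-1,0.05,0,0,0],[-1,0,0,0,0]]}'; python3 -m handwheel '{"deltas":[[-1,0.05,0,0,0],[-1,0,0,0,0]]}'
```

```text
clock: 4.5
tcp_pos: [0.4655, 0.0219, 0.1176]
orientation: [0.0, -0.493, 0.87, -0.0]
wrist_force: [0.7, -0.2, 0.5]
finger_gap: -0.0001
grip_force: 0.0
clock: 4.75
tcp_pos: [0.4644, 0.0204, 0.1175]
orientation: [-0.0, -0.493, 0.87, 0.0]
wrist_force: [0.4, 0.5, 0.4]
finger_gap: -0.0
grip_force: 0.0
clock: 5.0
tcp_pos: [0.4636, 0.0189, 0.1175]
orientation: [0.0, -0.493, 0.87, 0.0]
wrist_force: [1.8, 1.8, -1.1]
finger_gap: -0.0001
grip_force: 1.1
```

```bash
cat > m.py <<'E'
from h import *
import sys
# pivot px py, rest angle deg; prints arc angle of the finger & force tangential
px,py,a0=map(float,sys.argv[1:4])
s=status.get_state();T=q(s['orientation']).as_matrix();p=s['tcp_pos']
F=np.array(s['wrist_force']);rel=T.T@(p-[px,py,0])
tx=np.degrees(np.arctan2(T[1,0],T[0,0]))%360
print('clk %.2f toolx-tangent angle %.1f (arm angle if square: %.3f rad) rel'%(s['clock'],tx,np.radians(tx-90-a0)),rel.round(4),'Ftan %.2f Frad %.2f Fz %.2f'%(-(F@T[:,0]),F@T[:,1],F[2]))
E
python3 m.py .5529 -.0637 149.4
for i in 1; do python3 -m handwheel '{"deltas":[[-1,0.26,0.05,0,-0.5],[-1,0.26,0.05,0,-0.5],[-1,0,0,0,0],[-1,0,0,0,0]]}'; done; python3 m.py .5529 -.0637 149.4; python3 -m handwheel '{"deltas":[[-1,0,0,0,0]]}' >/dev/null; python3 m.py .5529 -.0637 149.4
```

```text
clk 5.00 toolx-tangent angle 239.1 (arm angle if square: -0.006 rad) rel [-0.0251  0.119  -0.1175] Ftan 2.48 Frad -0.63 Fz -1.05
clock: 5.5
tcp_pos: [0.4505, 0.0035, 0.1176]
orientation: [0.002, -0.567, 0.824, 0.001]
wrist_force: [3.0, 6.0, -1.1]
finger_gap: -0.0001
grip_force: 3.6
clk 5.50 toolx-tangent angle 249.1 (arm angle if square: 0.169 rad) rel [-0.0266  0.1196 -0.1175] Ftan 6.63 Frad -0.64 Fz -1.15
clk 5.62 toolx-tangent angle 249.1 (arm angle if square: 0.169 rad) rel [-0.0268  0.1195 -0.1176] Ftan 7.47 Frad 0.00 Fz -1.82
```

```bash
python3 -m handwheel '{"deltas":[[-1,0.2,0.05,0,-0.4],[-1,0.16,0.03,0,-0.3],[-1,0,0,0,0],[-1,0,0,0,0]]}'>/dev/null;  python3 m.py .5529 -.0637 149.4; python3 -m handwheel '{"deltas":[[-1,0,0,0,0]]}' >/dev/null; python3 m.py .5529 -.0637 149.4
```

```text
clk 6.12 toolx-tangent angle 256.1 (arm angle if square: 0.292 rad) rel [-0.028   0.1204 -0.1174] Ftan 10.83 Frad -0.20 Fz 0.75
clk 6.25 toolx-tangent angle 256.1 (arm angle if square: 0.292 rad) rel [-0.0281  0.1204 -0.1174] Ftan 8.83 Frad -0.03 Fz 1.05
```

```bash
python3 -m handwheel '{"deltas":[[-1,0.12,0.02,0,-0.2],[-1,0.12,0.02,0,-0.2],[-1,0,0,0,0],[-1,0,0,0,0]]}'>/dev/null;  python3 m.py .5529 -.0637 149.4; python3 -m handwheel '{"deltas":[[-1,0,0,0,0]]}' >/dev/null; python3 m.py .5529 -.0637 149.4; python3 -m handwheel '{"deltas":[[-1,0,0,0,0]]}' >/dev/null; python3 m.py .5529 -.0637 149.4
```

```text
clk 6.75 toolx-tangent angle 260.1 (arm angle if square: 0.362 rad) rel [-0.0275  0.1204 -0.1174] Ftan 10.75 Frad 0.14 Fz 2.15
clk 6.88 toolx-tangent angle 260.1 (arm angle if square: 0.362 rad) rel [-0.0275  0.1205 -0.1174] Ftan 12.92 Frad -0.46 Fz 2.45
clk 7.00 toolx-tangent angle 260.1 (arm angle if square: 0.362 rad) rel [-0.0275  0.1205 -0.1174] Ftan 12.32 Frad -0.33 Fz 1.56
```

```bash
python3 -m handwheel '{"deltas":[[-1,-0.22,-0.06,0,0.42],[-1,-0.22,-0.06,0,0.42],[-1,-0.22,-0.06,0,0.42],[-1,-0.22,-0.06,0,0.42],[-1,-0.22,-0.06,0,0.42],[-1,-0.25,0,0,0],[-1,-0.25,0,0,0],[-1,0,0,-0.8,0],[-1,0,0,-0.8,0],[-1,-0.9,0.5,0,0],[-1,-0.9,0.5,0,0],[-1,-0.9,0.5,0,0],[-1,-0.9,0.5,0,0],[-1,-0.9,0.5,0,0],[-1,0,0,0,-0.9],[-1,0,0,0,0],[-1,0,0,0,0]]}'; python3 - <<'E'
from h import *
s=status.get_state();T=q(s['orientation']).as_matrix()
c=cam('wrist');save(c,'w2.png');cam('scene')
a=np.radians(250.3);t=np.array([np.cos(a),np.sin(a),0]);tgt=np.array([.4649,.2218,0])-.040*t
print(np.degrees(np.arctan2(T[1,0],T[0,0]))%360, (T.T@(tgt-s['tcp_pos'])/.04).round(2),s['wrist_force'])
E
```

```text
clock: 9.12
tcp_pos: [0.4806, 0.2413, 0.1814]
orientation: [-0.0, -0.559, 0.829, -0.0]
wrist_force: [-0.3, -0.1, 0.3]
finger_gap: 0.0001
grip_force: 0.0
247.9138213567795 [-0.4   0.22  4.53] [-0.31102117 -0.08872022  0.32750445]
```

View pics/w2.png

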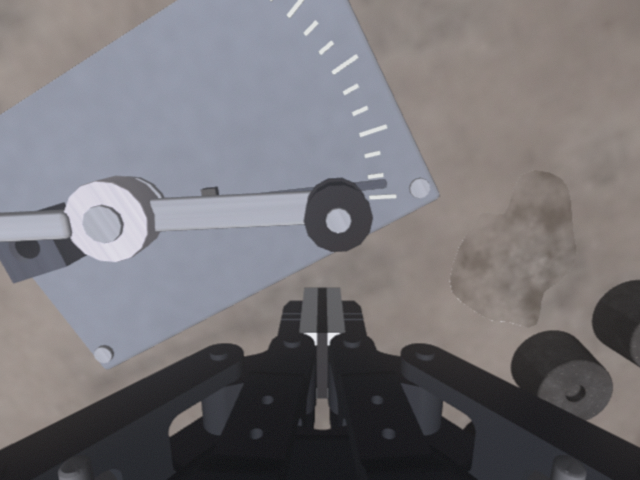

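The wrist picture shows unit L close up, nearly square: hub (102,225), screw (338,221), pointer tip (375,184) and lock hole (30,250), which is now visible. Two black rubber feet sit to the right at (565,375) and (625,310).

```bash
python3 - <<'E'
from h import *
c=load('wrist'); s=status.get_state();T=q(s['orientation']).as_matrix()
P={n:atz(c,u,v,z) for n,u,v,z in [('hub',102,225,.05),('scr',338,221,.067),('hole',30,250,.034),('foot',570,385,.036),('ptr',375,184,.02)]}
for n in P: print(n,P[n].round(4))
d=P['scr']-P['hub'];a0=np.degrees(np.arctan2(d[1],d[0]));print(a0,np.linalg.norm(d[:2]))
h=P['hole']-P['hub'];print('hole dist',np.linalg.norm(h[:2]),np.degrees(np.arctan2(h[1],h[0]))-a0)
# R unit in scene: check
a=np.radians(a0+90);t=np.array([np.cos(a),np.sin(a),0]);tgt=P['scr']-.036*t;tgt[2]=.1175
print(a0+90,np.degrees(np.arctan2(T[1,0],T[0,0]))%360,(T.T@(tgt-s['tcp_pos'])/.04).round(2))
E
```

```text
hub [0.5785 0.1827 0.05  ]
scr [0.4651 0.222  0.067 ]
hole [0.633  0.1805 0.034 ]
foot [0.3727 0.3788 0.036 ]
ptr [0.4401 0.2208 0.02  ]
160.89441718786088 0.11996231624283281
hole dist 0.05459054096904081 -163.21198057550026
250.89441718786088 247.9341653843407 [-0.31  0.23  1.6 ]
```

```bash
python3 -m handwheel '{"deltas":[[-1,-0.31,0.23,0,-0.3],[-1,0,0,0.7,0],[-1,0,0,0.7,0],[-1,0,0,0.2,0],[-1,0,0,0,0],[-1,0.1,0,0,0],[-1,0.1,0,0,0],[-1,0,0,0,0],[-1,0,0,0,0]]}'; python3 m.py .5785 .1827 160.9;python3 -m handwheel '{"deltas":[[-1,0.08,0,0,0],[-1,0,0,0,0],[-1,0,0,0,0]]}'>/dev/null; python3 m.py .5785 .1827 160.9
```

```text
clock: 10.35
tcp_pos: [0.4744, 0.2489, 0.1179]
orientation: [0.0, -0.581, 0.814, -0.0]
wrist_force: [0.8, 0.1, -0.1]
finger_gap: -0.0003
grip_force: 0.0
clk 10.35 toolx-tangent angle 251.1 (arm angle if square: 0.003 rad) rel [-0.0288  0.1199 -0.1179] Ftan 0.33 Frad -0.69 Fz -0.06
clk 10.72 toolx-tangent angle 251.1 (arm angle if square: 0.003 rad) rel [-0.0261  0.1199 -0.1177] Ftan 2.69 Frad -0.01 Fz -0.13
```

```bash
python3 -m handwheel '{"deltas":[[-1,0.26,0.06,0,-0.5],[-1,0.26,0.06,0,-0.5],[-1,0.26,0.06,0,-0.5],[-1,0,0,0,0],[-1,0,0,0,0]]}'>/dev/null;  python3 m.py .5785 .1827 160.9; python3 -m handwheel '{"deltas":[[-1,0,0,0,0]]}' >/dev/null; python3 m.py .5785 .1827 160.9
```

```text
clk 11.35 toolx-tangent angle 266.0 (arm angle if square: 0.263 rad) rel [-0.0275  0.1217 -0.1177] Ftan 5.79 Frad -0.33 Fz -0.27
clk 11.47 toolx-tangent angle 266.0 (arm angle if square: 0.264 rad) rel [-0.0277  0.1216 -0.1177] Ftan 5.75 Frad 0.55 Fz 0.27
```

```bash
python3 -m handwheel '{"deltas":[[-1,0.26,0.04,0,-0.5],[-1,0.26,0.04,0,-0.5],[-1,0.26,0.04,0,-0.5],[-1,0.26,0.04,0,-0.5],[-1,0,0,0,0],[-1,0,0,0,0]]}'>/dev/null;  python3 m.py .5785 .1827 160.9; python3 -m handwheel '{"deltas":[[-1,0,0,0,0]]}' >/dev/null; python3 m.py .5785 .1827 160.9
```

```text
clk 12.22 toolx-tangent angle 286.0 (arm angle if square: 0.613 rad) rel [-0.0297  0.121  -0.1175] Ftan 9.92 Frad 0.58 Fz 3.29
clk 12.35 toolx-tangent angle 286.0 (arm angle if square: 0.613 rad) rel [-0.0298  0.121  -0.1175] Ftan 9.69 Frad 0.78 Fz 3.23
```

```bash
python3 -m handwheel '{"deltas":[[-1,0.27,0.05,0,-0.5],[-1,0.24,0.04,0,-0.4],[-1,0,0,0,0],[-1,0,0,0,0]]}'>/dev/null;  python3 m.py .5785 .1827 160.9; python3 -m handwheel '{"deltas":[[-1,0,0,0,0]]}' >/dev/null; python3 m.py .5785 .1827 160.9; python3 -m handwheel '{"deltas":[[-1,0.08,0.01,0,-0.15],[-1,0,0,0,0],[-1,0,0,0,0]]}' >/dev/null; python3 m.py .5785 .1827 160.9
```

```text
clk 12.85 toolx-tangent angle 295.1 (arm angle if square: 0.771 rad) rel [-0.0292  0.1215 -0.1173] Ftan 11.55 Frad -0.26 Fz 4.96
clk 12.97 toolx-tangent angle 295.1 (arm angle if square: 0.771 rad) rel [-0.0293  0.1215 -0.1173] Ftan 11.16 Frad 0.35 Fz 5.79
clk 13.35 toolx-tangent angle 296.6 (arm angle if square: 0.797 rad) rel [-0.0294  0.1213 -0.1173] Ftan 11.22 Frad -0.02 Fz 4.75
```

```bash
python3 -m handwheel '{"deltas":[[-1,-0.26,-0.06,0,0.5],[-1,-0.26,-0.06,0,0.5],[-1,-0.26,-0.06,0,0.5],[-1,-0.26,-0.06,0,0.5],[-1,-0.26,-0.06,0,0.5],[-1,-0.26,-0.06,0,0.5],[-1,-0.26,-0.06,0,0.5],[-1,-0.26,-0.06,0,0.5],[-1,-0.26,-0.06,0,0.5],[-1,-0.25,0,0,0],[-1,-0.25,0,0,0],[-1,0,0,-0.7,0],[-1,0,0,-0.9,0],[-1,0,0,-0.9,0.9]]}';python3 -m handwheel '{"deltas":[[-1,0,0,-0.9,1],[-1,0,0,-0.9,1],[-1,0,0,-0.2,1],[-1,0,0,0,1],[-1,0,0,0,1],[-1,0,0,0,1],[-1,-0.4,-0.9,0,0.1],[-1,-0.4,-0.9,0,0],[-1,-0.4,-0.9,0,0],[-1,-0.4,-0.9,0,0],[-1,-0.4,-0.9,0,0],[-1,-0.4,-0.9,0,0],[-1,0,0,0,0],[-1,0,0,0,0]]}'; python3 - <<'E'
from h import *
s=status.get_state();T=q(s['orientation']).as_matrix();print(np.degrees(np.arctan2(T[1,0],T[0,0]))%360)
c=cam('wrist');save(c,'w3.png')
E
```

```text
clock: 15.1
tcp_pos: [0.4753, 0.2641, 0.2181]
orientation: [-0.001, -0.518, 0.855, -0.0]
wrist_force: [0.4, 0.3, 0.3]
finger_gap: 0.0001
grip_force: 0.0
clock: 16.85
tcp_pos: [0.5778, 0.0513, 0.2971]
orientation: [-0.001, -0.014, 1.0, 0.0]
wrist_force: [0.1, -1.1, 0.4]
finger_gap: -0.0001
grip_force: 0.0
181.55731411769543
```

View pics/w3.png

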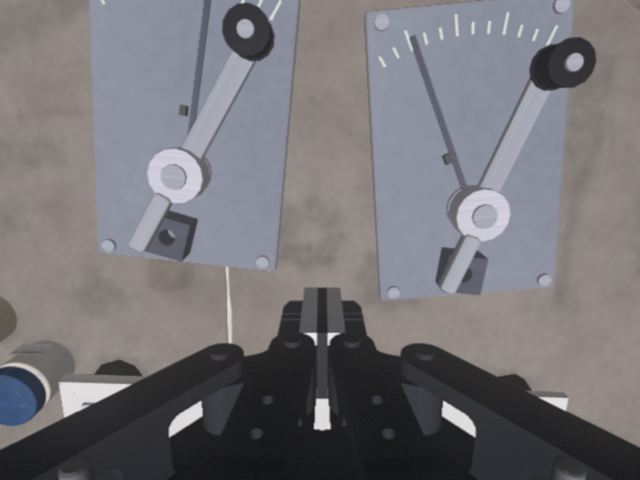

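Unit L's pointer tip is at (414,38), about 43.5° by the marks or roughly 0.76 rad. Unit R's pointer is at (208,2), both arms are back at rest, and unit L is the weaker. Next I'll look at the pin from above.

```bash
python3 - <<'E'
from h import *
c=load('wrist')
def ang(a,b,z): d=atz(c,*a,z)-atz(c,*b,z); return np.arctan2(d[1],d[0])
print('R ptr',ang((207,4),(192,112),.018)-np.radians(149.6),'L ptr',(ang((414,38),(462,184),.018)-np.radians(160.9))%(2*np.pi))
E
python3 -m handwheel '{"deltas":[[-1,0.1,-0.9,0,0.15],[-1,0.1,-0.9,0,0],[-1,0.1,-0.9,0,0],[-1,0.1,-0.9,0,0],[-1,0.1,-0.9,0,0],[-1,0.1,-0.9,0,0],[-1,0.2,-0.9,0,0],[-1,0.2,-0.9,0,0],[-1,0.2,-0.9,0,0],[-1,0,-0.9,0,0],[-1,0,0,0,0],[-1,0,0,0,0]]}'; python3 - <<'E'
from h import *
c=cam('wrist');save(c,'w4.png'); print(c['origin'])
E
```

```text
R ptr 0.33059168620396395 L ptr 0.7598340496231142
clock: 18.4
tcp_pos: [0.5316, -0.3076, 0.2974]
orientation: [-0.0, -0.001, 1.0, 0.0]
wrist_force: [0.5, 0.3, 0.2]
finger_gap: 0.0002
grip_force: 0.0
[ 0.46346563 -0.30707584  0.36830748]
```

View pics/w4.png

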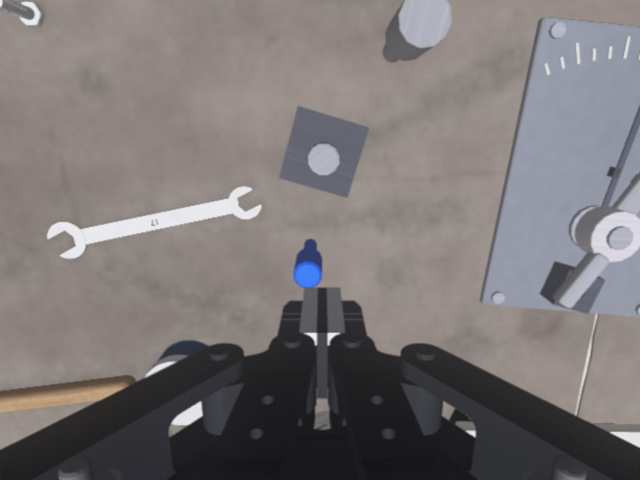

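The picture shows the lock pin's head at (324,159) on the block, whose corners are (301,106), (369,127), (347,197) and (280,177). The blue pin is at (308,273), the big grey pin at (425,20) and the spanner at (155,222).

```bash
python3 - <<'E'
from h import *
c=load('wrist');s=load('scene');st=status.get_state();T=q(st['orientation']).as_matrix()
print('blk',atz(c,324.3,151.5,.026),'depth',pt(c,355,140)); print('top',atz(c,324,159,.088),pt(c,324,159))
w=load('scene');(o1,d1),(o2,d2)=ray(c,324,159),ray(s,434.5,284.5)
t=np.linalg.lstsq(np.stack([d1,-d2],1),o2-o1,rcond=None)[0];print('tri',o1+t[0]*d1,o2+t[1]*d2)
m=np.array([atz(c,324.3,151.5,.026)[:2],atz(c,324,159,.088)[:2]]).mean(0)
print(m,(T.T@(np.r_[m,.128]-st['tcp_pos'])/.04).round(3)); print('blue',pt(c,308,273),'big',pt(c,425,20))
E
```

```text
blk [ 0.48678644 -0.30474223  0.026     ] depth [ 0.47747833 -0.27978293  0.0267494 ]
top [ 0.48754116 -0.30534535  0.088     ] [ 0.48740912 -0.30535484  0.08953729]
tri [ 0.48784612 -0.30532343  0.08444939] [ 0.48831072 -0.30628232  0.08448338]
[ 0.4871638  -0.30504379] [1.113 0.058 4.238]
blue [ 0.57091987 -0.31679846  0.08498694] big [ 0.40898856 -0.2499764   0.11822013]
```

```bash
python3 -m handwheel '{"deltas":[[1,0.55,0.03,0,0],[1,0.55,0.03,0,0],[1,0,0,0.6,0],[1,0,0,0.8,0],[1,0,0,0.8,0],[1,0,0,0.8,0],[1,0,0,0.7,0],[1,0,0,0.4,0],[1,0,0,0.14,0],[1,0,0,0,0],[-1,0,0,0,0],[-1,0,0,0,0],[-1,0,0,0,0],[-1,0,0,0,0],[-1,0,0,0,0],[-1,0,0,0,0],[-1,0,0,0,0],[-1,0,0,0,0]]}' 40
python3 - <<'E'
from h import *
for n in ['scene','side']:
    c=load(n); v,u=np.mgrid[0:480,0:640]; d=c['depth']
    P=np.stack([(u-c['cx'])/f(c),(v-c['cy'])/f(c),np.ones_like(d)],-1)*d[...,None]@att(c).T+c['origin']
    m=(d>0)&(P[...,2]>.08)&(P[...,0]>.66)&(P[...,0]<.9)&(P[...,1]>0)&(P[...,1]<.32); p=P[m]
    for a,b in [(.08,.15),(.15,.25),(.25,.4),(.4,.7)]:
        k=p[(p[:,2]>a)&(p[:,2]<b)]; print(n,a,len(k),np.percentile(k[:,0],1) if len(k) else None)
E
```

```text
clock: 20.7
tcp_pos: [0.4877, -0.3067, 0.1283]
orientation: [0.0, -0.001, 1.0, -0.0]
wrist_force: [-0.8, 0.5, 5.9]
finger_gap: 0.0207
grip_force: 39.2
scene 0.08 1575 0.7653262831491664
scene 0.15 2402 0.7698716959303966
scene 0.25 3783 0.7588244693344008
scene 0.4 5307 0.722506391770235
side 0.08 389 0.7788258489080291
side 0.15 70 0.7683796577176049
side 0.25 228 0.7726438770640521
side 0.4 9240 0.7248826703783936
```

```bash
python3 -m handwheel '{"deltas":[[-1,0,0,-0.1,0],[-1,0,0,-0.2,0],[-1,0,0,-0.5,0],[-1,0,0,-0.7,0],[-1,0,0,-0.7,0],[-1,0,0,-0.6,0],[-1,0,0,0,0]]}';python3 -m handwheel '{"deltas":[[-1,-0.2,0.5,0,0],[-1,-0.2,0.9,0,0],[-1,-0.2,0.9,0,0],[-1,-0.2,0.9,0,0],[-1,-0.2,0.9,0,0],[-1,-0.2,0.9,0,0],[-1,-0.2,0.9,0,0],[-1,-0.2,0.9,0,0],[-1,-0.2,0.9,0,0],[-1,-0.2,0.9,0,0],[-1,-0.2,0.9,0,0],[-1,-0.2,0.9,0,0],[-1,-0.2,0.9,0,0],[-1,-0.2,0.9,0,0],[-1,0,0.9,0,0],[-1,0,0.6,0,0],[-1,0,0,0,0],[-1,0,0,0,0],[-1,0,0,0,0]]}'; python3 - <<'E'
from h import *
c=cam('wrist');cam('scene');cam('side');s=status.get_state();print(c['origin'],s['tcp_pos'],s['finger_gap'])
k=lambda x0,x1,y0,y1,w,h:cv2.resize(c['frame'][y0:y1,x0:x1,::-1],(w,h),interpolation=cv2.INTER_CUBIC)
cv2.imwrite('pics/w5.png',k(100,420,130,370,800,600))
E
```

```text
clock: 21.58
tcp_pos: [0.4884, -0.3074, 0.242]
orientation: [0.002, -0.001, 1.0, -0.001]
wrist_force: [-0.0, -0.7, -0.7]
finger_gap: 0.0208
grip_force: 39.3
clock: 23.95
tcp_pos: [0.599, 0.2405, 0.2399]
orientation: [-0.0, 0.0, 1.0, -0.0]
wrist_force: [0.8, 0.0, -0.9]
finger_gap: 0.0203
grip_force: 39.4
[0.53073724 0.24129708 0.31074986] [0.59909121 0.2406152  0.24008094] 0.020822926508980075
```

View pics/w5.png

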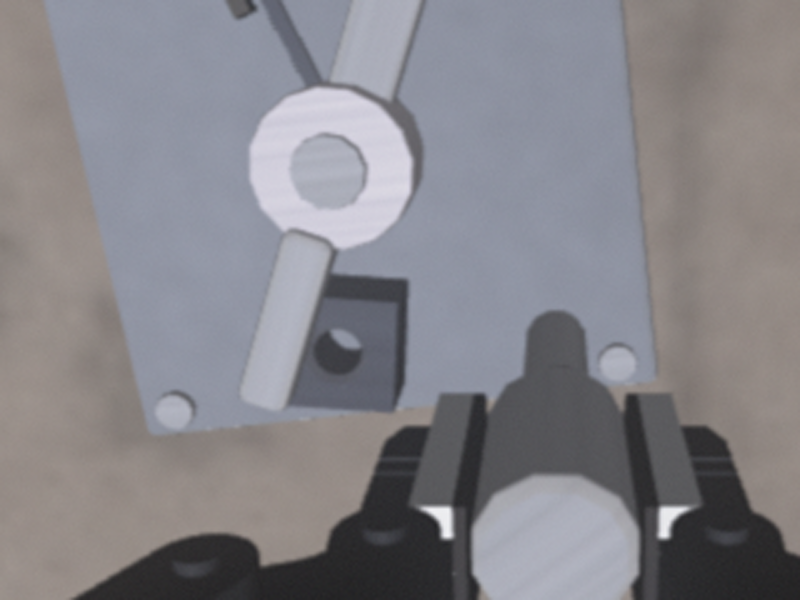

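The crop shows the pin upright in the grip: head top at crop (555,553), full frame (322,351), and foot edge at (322,254). Unit L's hole is fully visible at crop (338,352), full frame (235,271).

```bash
python3 - <<'E'
from h import *
c=load('wrist');s=status.get_state();T=q(s['orientation']).as_matrix();p=s['tcp_pos']
zt=p[2]-.0403
top=atz(c,322,351.2,zt);print('tcp',p,'top',top,'depth',pt(c,322,351),'foot edge',atz(c,322.4,254.4,zt-.084)+[.006,0,0])
hole=atz(c,235.1,270.7,.034);hub=atz(c,100+330/2.5,130+167/2.5,.05);print('hole',hole,'hub',hub,np.linalg.norm((hole-hub)[:2]),'blk',pt(c,248,278))
print('delta cam-rel units',(T.T@(hole-top)/.04).round(3))
# scene/side check of the hole height
sc=load('scene');print(proj(sc,hole),proj(load('side'),hole))
E
```

```text
tcp [0.59909121 0.2406152  0.24008094] top [0.59840122 0.24131694 0.19978094] depth [0.59756126 0.24131669 0.20104627] foot edge [0.60075705 0.24151082 0.11578094]
hole [0.63400375 0.17863583 0.034     ] hub [0.57726832 0.18318303 0.05      ] 0.056917365577589356 blk [0.63898001 0.1879864  0.03565305]
delta cam-rel units [-0.89  -1.567  4.145]
[295.12778221 235.45336762] [234.09664255 266.21083735]
```

```bash
python3 -m handwheel '{"deltas":[[-1,-0.44,-0.78,0,0],[-1,-0.44,-0.79,0,0],[-1,0,0,0.6,0],[-1,0,0,0.7,0],[-1,0,0,0.5,0],[-1,0,0,0,0],[-1,0,0,0,0],[-1,0,0,0,0]]}';python3 - <<'E'
from h import *
c=cam('wrist');cam('scene');s=status.get_state();print(s['tcp_pos'])
k=lambda x0,x1,y0,y1,w,h:cv2.resize(c['frame'][y0:y1,x0:x1,::-1],(w,h),interpolation=cv2.INTER_CUBIC)
cv2.imwrite('pics/w6.png',k(240,400,200,360,600,600))
E
```

```text
clock: 25.1
tcp_pos: [0.635, 0.1788, 0.1694]
orientation: [0.001, -0.001, 1.0, 0.0]
wrist_force: [-0.5, 0.4, -0.5]
finger_gap: 0.0209
grip_force: 39.4
[0.63476251 0.17888101 0.16909026]
```

View pics/w6.png

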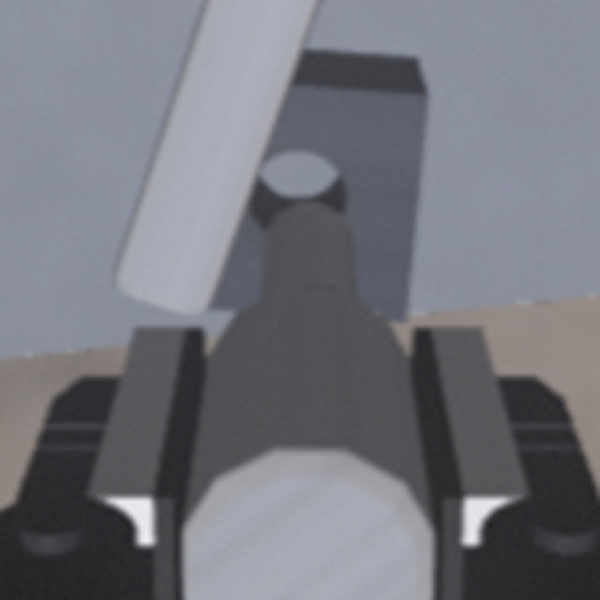

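The crop shows the foot edge at crop (307,203) and the mouth behind it with its top at y≈150 and right edge at x≈347. So the foot is slightly right of the hole centre. I'll compute the correction.

```bash
python3 - <<'E'
from h import *
c=load('wrist');p=status.get_state()['tcp_pos'];zf=p[2]-.1243
r=lambda x,y:(240+x/3.75,200+y/3.75)
print('hole top edge',atz(c,*r(300,150),.034),'right',atz(c,*r(347,182),.034))
print('foot front edge',atz(c,*r(307,203),zf),'right side low',atz(c,*r(352,225),zf+.003),'left',atz(c,*r(263,225),zf+.003),zf)
im=c['frame'];
print('rim px',[proj(c,[.634+.007*np.cos(a),.1785+.007*np.sin(a),.034]).round(1).tolist() for a in (np.pi,np.pi/2)])
E
```

```text
hole top edge [0.62689806 0.17865564 0.034     ] right [0.63159392 0.18529085 0.034     ]
foot front edge [0.63115434 0.17964121 0.04479026] right side low [0.63322756 0.18561845 0.04779026] left [0.6332453  0.17380161 0.04779026] 0.04479025637458864
rim px [[319.7, 240.2], [332.9, 252.9]]
```

```bash
python3 -m handwheel '{"deltas":[[-1,0.03,-0.035,0,0],[-1,0,0,0.2,0],[-1,0,0,0,0],[-1,0,0,0,0]]}';python3 -m handwheel '{"deltas":[[-1,0,0,0.08,0],[-1,0,0,0,0]]}';python3 -m handwheel '{"deltas":[[-1,0,0,0.07,0],[-1,0,0,0,0]]}'
```

```text
clock: 25.7
tcp_pos: [0.6328, 0.1773, 0.1596]
orientation: [-0.0, -0.001, 1.0, 0.0]
wrist_force: [-0.3, -0.2, -1.3]
finger_gap: 0.0204
grip_force: 39.4
clock: 25.95
tcp_pos: [0.6329, 0.1774, 0.1564]
orientation: [-0.0, -0.001, 1.0, 0.0]
wrist_force: [-0.0, -0.0, -0.5]
finger_gap: 0.0206
grip_force: 39.4
clock: 26.2
tcp_pos: [0.633, 0.1774, 0.1537]
orientation: [-0.0, -0.001, 1.0, 0.0]
wrist_force: [-0.3, 0.3, -0.8]
finger_gap: 0.0206
grip_force: 39.4
```

```bash
python3 -m handwheel '{"deltas":[[-1,0,0,0.1,0],[-1,0,0,0,0]]}';python3 -m handwheel '{"deltas":[[-1,0,0,0.1,0],[-1,0,0,0,0]]}'
```

```text
clock: 26.45
tcp_pos: [0.633, 0.1774, 0.1495]
orientation: [-0.0, -0.001, 1.0, 0.0]
wrist_force: [0.9, 0.7, -1.0]
finger_gap: 0.0205
grip_force: 39.4
clock: 26.7
tcp_pos: [0.633, 0.1773, 0.1455]
orientation: [-0.0, -0.001, 1.0, 0.0]
wrist_force: [0.3, -0.5, -1.2]
finger_gap: 0.0207
grip_force: 39.4
```

```bash
python3 -m handwheel '{"deltas":[[-1,0,0,0.1,0],[-1,0,0,0,0]]}';python3 -m handwheel '{"deltas":[[-1,0,0,0.08,0],[-1,0,0,0,0]]}'
```

```text
clock: 26.95
tcp_pos: [0.633, 0.1773, 0.1416]
orientation: [-0.0, -0.001, 1.0, 0.0]
wrist_force: [1.1, 0.8, -1.4]
finger_gap: 0.0207
grip_force: 39.4
clock: 27.2
tcp_pos: [0.633, 0.1773, 0.1384]
orientation: [-0.0, -0.001, 1.0, 0.0]
wrist_force: [0.3, 0.6, -1.1]
finger_gap: 0.0207
grip_force: 39.4
```

```bash
python3 -m handwheel '{"deltas":[[-1,0,0,0.06,0],[-1,0,0,0,0]]}';python3 -m handwheel '{"deltas":[[-0.3,0,0,0,0],[-0.2,0,0,0,0],[-0.1,0,0,0,0],[0.2,0,0,0,0],[0.2,0,0,0,0],[0.2,0,0,-0.3,0],[0.2,0,0,-0.5,0],[0.2,0,0,-0.8,0],[0.2,0,0,-0.8,0],[0.2,0,0,-0.6,0],[0.2,1,0,0,0],[0.2,0.9,0,0,0],[0.2,0,0.9,0,0],[0.2,0,0.9,0,0],[0.2,0,0,0,0],[0.2,0,0,0,0]]}';python3 - <<'E'
from h import *
c=cam('wrist');s=cam('scene');cam('side')
k=lambda c,x0,x1,y0,y1,w,h:cv2.resize(c['frame'][y0:y1,x0:x1,::-1],(w,h),interpolation=cv2.INTER_CUBIC)
cv2.imwrite('pics/end.png',np.vstack([k(c,0,640,0,480,440,330),k(s,200,400,215,315,440,220)]))
E
```

```text
clock: 27.45
tcp_pos: [0.633, 0.1773, 0.1361]
orientation: [0.0, -0.001, 1.0, 0.0]
wrist_force: [1.1, 1.0, -2.0]
finger_gap: 0.0209
grip_force: 39.4
clock: 29.45
tcp_pos: [0.5569, 0.2491, 0.2568]
orientation: [0.0, -0.001, 1.0, -0.0]
wrist_force: [-0.3, -0.7, 0.1]
finger_gap: 0.0516
grip_force: 0.0
```

View pics/end.png

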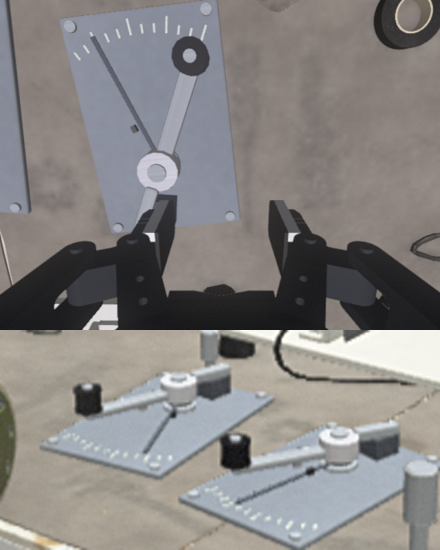

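The pin head shows in the scene crop at (209,345), upright. The arms are at rest and the pointers stand at their deflections. I'll check seat height numerically.

```bash
python3 - <<'E'
from h import *
for n in ['scene','side']:
    c=load(n); v,u=np.mgrid[0:480,0:640]; d=c['depth']
    P=np.stack([(u-c['cx'])/f(c),(v-c['cy'])/f(c),np.ones_like(d)],-1)*d[...,None]@att(c).T+c['origin']
    m=(d>0)&(abs(P[...,0]-.634)<.025)&(abs(P[...,1]-.178)<.025)&(P[...,2]>.055)&(P[...,2]<.16)
    p=P[m]; print(n,len(p),p.min(0).round(4),p.max(0).round(4),p.mean(0).round(4)) if len(p) else print(n,0)
    h=P[m][P[m][:,2]>P[m][:,2].max()-.004] if len(p) else p
    if len(p): print(' top',h.mean(0).round(4),len(h),'low',p[p[:,2]<.066].mean(0).round(4))
E
```

```text
scene 121 [0.6167 0.1624 0.0551] [0.6407 0.1888 0.0985] [0.626  0.1728 0.0794]
 top [0.6308 0.1757 0.0961] 17 low [0.6265 0.1728 0.0611]
side 19 [0.6189 0.1712 0.0566] [0.6268 0.1801 0.0911] [0.6221 0.1764 0.0748]
 top [0.6222 0.1753 0.0898] 5 low [0.6228 0.177  0.0603]
```

```bash
python3 -c "
from workcell import hand_in; print(hand_in())"
```

```text
the job is handed in; nothing more can be done
None
```

Job handed in at about 30 s: I pushed both tensioners to about 12 N (pointers at about 0.33 and 0.76 rad, arms back at rest), and the lock pin stands upright and fully home in the weaker one, the unit on the robot's left; the hand-in returned no verdict.

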